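# Hold the spring catch down and push the condiment tray home

## Task

Press the orange spring tread of the condiment runway down with the fingertips and, holding it down, push the tray's blue plate from behind along the runway, past the two stop pins, until the tray is fully home; then let the tread go so that the pins spring up behind the tray's crossbar. Only push: do not pinch the blue plate, and do not touch, lift or tip the salt shaker and the steel cup that ride on the tray. Leave the other things on the worktop where they are.

Things in the scene. Friction and masses are not known exactly. Their poses are not given: they have to be found in the camera images.
- runway: fixed metal runway screwed to the worktop, 370 x 170 mm, 8 mm base plate with two dark side rails up to z = 26 mm. The frame's z is up, its +x is the way in which the tray is pushed home (roughly away from the robot), y across. Its origin lies on the worktop, on the centre line; the plate runs from x = -150 to x = +220 mm.
- catch (a joint): travel of the sprung orange tread with its two stop pins, straight down, m: 0 = up (rest), 0.012 = fully down. Spring: about 2.2 N at the start of travel, 4.9 N when fully down; it springs up when let go. The pins clear the underside of the tray's crossbar once the value exceeds 0.008.
- tread_end (a point): point on top of the flat orange tread (44 x 139 mm, black ribs at its exposed end), on its centre line 10 mm from the rear end; moves with it. Top 24 mm above the worktop at rest, 12 fully down. In the runway's frame it runs from x = -135 to +4 mm, passing under plate and crossbar; at least 60 mm lie exposed behind the plate. Fingertips can slide along it while holding it down.
- pins_mid (a point): midway between the tops of the two steel stop pins (12 mm diameter, at x = -11, y = +52 and -52 mm in the runway's frame; 92 mm clear between them, so fingers pass between). Tops 34 mm above the worktop when up. They move down and up with the tread. While up, they stop the tray's crossbar.
- tray (a joint): travel of the sliding tray along the runway's +x, m: range 0 to 0.078 (hard end stop = fully home). It starts between 0 and 0.03. Pins that are up stop it at 0.046; the crossbar is past the pins above 0.070. It slides with about 1.2 N of friction and stays where it is left.
- push_face (a point): centre of the rear face (to be pushed) of the tray's upright blue plate; moves with the tray. At tray value q: x = -75 mm + q in the runway's frame, 46 mm above the worktop. Plate 70 mm wide (y), 13 thick (x), from 26 to 62 mm above the worktop, its rear flush with the steel crossbar it stands on (160 mm wide, 12 thick, 26 to 36 mm high). The deck begins 87 mm ahead of this face.
- shaker: grey-topped salt shaker, 44 mm diameter, 90 mm tall, standing loose on the tray's deck; origin at the centre of its underside (32 mm above the worktop at the start).
- steel_cup: small steel cup, 52 mm diameter, 72 mm tall, standing loose on the tray's deck; origin at the centre of its underside (32 mm above the worktop at the start).
- soup_tin: bystander: food tin with a red wrapper, 75 mm diameter, 58 mm tall, on the worktop; origin at the centre of its underside.
- dotted_mug: bystander: white mug with green dots, 78 x 114 x 93 mm with its handle; origin at the centre of its underside.
Mind the look-alikes: they are no part of the job. Leave any green or purple look-alike of the steel_cup alone.

How it is judged:
By the outcome, as a careful person would: the job done as asked, in the order asked, and still so for the second after the job is handed in, with the robot touching nothing.
It also fails if it takes over 32 s, if anything falls off the work surface, if the arm or the gripper's body presses on something with over 40 N, if the wrist force passes 120 N, or if a joint passes its speed limit or range.

## Robot

A 6-joint arm with a two-finger parallel gripper is mounted at the origin on a cart in front of the work surface, level with it; the furniture and walls round the work are solid. World frame = base frame: x ahead of the robot, y to its left, z up, the work surface at z = 0. Lengths are in mm, angles in rad, forces in N, time in s.
With the tool pointing down it reaches from about 225 to 725 mm from the base axis. Payload 3.1 kg.
Tool frame: the origin (TCP) lies midway between the tips of the shut fingers; the grasp point (between the pads) lies 19 mm behind it; z points along the fingers, y is the direction in which the jaws open and shut (so a half turn about z gives the same grasp; the last joint's range is limited). The gripper opens to 85 mm and grips with 20 to 120 N. Pads are 22 mm wide; open, the fingers measure 114 mm over their backs; the gripper's body (76 mm by 85 mm) begins 54 mm behind the grasp point. The pads swing forward as they close: fully open they stand 13 mm farther back than shut.
Start: joints at [1.195, 0.048, 0.099, 1.622, 0, 1.443], TCP at [128.775, 508.954, 231.312] pointing down, gripper open.
Joint ranges: [-2.91, 2.91], [-0.99, 1.94], [-1.21, 1.42], [-2.12, 2.29], [-1.49, 1.47], [-3.14, 3.14]. Speed limits (rad/s): [2.79, 2.79, 3.14, 3.14, 3.14, 3.14].

## Interface

Orientations are given as a unit quaternion [x, y, z, w].
In Python, from bench import monitor, optics, order gives the robot as it stands.
- The arm moves only by the tool jog_arm, never from a script. Its argument "rows" is a list of rows, each an object of numbers: "tx", "ty", "tz": the shift along the tool's x, y, z as a fraction of full scale; "twist": the turn about the tool's z as a fraction of full scale; "fingers": the closure, from -1 (fully open) to 1 (shut), so that 0 is half open. A call has 1 to 8 rows; each row is the pose to reach, as a shift and turn from the pose commanded when the call began, along the tool's axes at that moment, turning the shorter way round; what a row does not reach only later rows make up. Full scale, the value 1, is 250 mm for a shift and pi rad for a turn. A row lasts 1/12 s, in which the tool goes at most 41.7 mm and 7.16 degrees, less where a joint would pass 70% of its speed; a pose out of reach is approached as far as the arm can. A call with a number of a shift or a turn outside -1 to 1 is refused whole. A call with a gripper value outside its range is refused whole. The fingers move at their own pace and stop on an object; the grip force is fixed at half the most. Time passes only in rows, so rows that repeat a pose let the fingers close. It gives the time, the measured TCP pose, the force and the opening at its end, in the units of the state.
- monitor.get_state(): the state, without advancing time (a new reading comes with each control period).
- optics.grab_frame(name): name is "scene" or "top"; returns (picture, depth): 420x560x3 uint8, blue, green, red; 420x560 float32, mm along the optical axis (not along the pixel's ray), 0 where there is no reading.
- optics.get_calibration(name): a dict with "K" (3x3 intrinsics, pixels), "k1" (the pictures are not rectified: a ray, as slopes to the right and down, at radius r is drawn at 1 + k1 r^2 times it, then the intrinsics apply), "extrinsics" (4x4, takes a point from camera to world coordinates). Camera axes: x right, y up, looking along -z (the intrinsics and any distortion apply to the point x, -y, -z); pixel columns grow to the right and rows downward; lengths in mm; the calibration is good to about 2 mm. A picture is of the moment at which its call begins. get_calibration takes no time and is no camera call.
- order.close_job(): hands the job in, once; it reports no verdict.
Trained networks look in the newest picture that a camera, given by its name, has taken for a name from the list of things; names that differ only in an ending like _2 or _b are one class to them, and where a whole thing is asked for, a point or a joint stands for the part that bears it (a point fixed in the world has none). Each returns a list of dicts, best first, with "score" (0 to 1); they miss things now and then, are a little off and sometimes report something else, mostly with a low value. They report only what shows in the picture. A call takes as long as a camera call. They do not tell look-alikes from the thing itself.
- optics.look_for(label, camera): "location" ([x, y, z] in mm, in the coordinates of the camera as it stood for that picture, good to about 4 mm: the middle of the surface that is visible of it).
The state is a dict: "time_s": time; "joints": joint angles; "joint_vel": joint speeds; "joint_torque": joint torques, N m; "tool_pos": TCP position; "eef_rot": TCP orientation; "ft_force": force on the tool from outside, world axes, zero at the start; "ft_torque": the same for the moment, N m; "finger_gap": opening from 0.0 (shut) to 1.0 (fully open).
Only numpy, scipy, OpenCV 4.12 (cv2) and the standard library are available. Lean on these libraries where they do the work, as an engineer would, in place of code of your own. Each camera call takes 0.05 s, during which the arm holds its last target. There are 200 camera calls.

## Working session

There is one attempt and no reset: what is moved stays moved. The work goes in short steps, Python scripts to look and compute and a tool call to move; the robot and the scene stay as the last step left them, time stands still between calls to the robot, and variables do not carry over. Pictures are saved under pics/ and viewed, about 8 in all and at most 12, crops included, and the job is handed in when it is done.

Besides the shell and the picture viewer there is one more tool, called after "Call:" as name(argument=value, ...), one argument or row to a line, values as JSON. jog_arm: Moves the arm, as the interface text tells. Its arguments: {"type":"object","properties":{"rows":{"type":"array","items":{"type":"object","properties":{"tx":{"type":"number"},"ty":{"type":"number"},"tz":{"type":"number"},"twist":{"type":"number"},"fingers":{"type":"number"}}}}},"required":["rows"]}

```bash
mkdir -p pics; cat > h.py <<'E'
import numpy as np, cv2
from bench import monitor, optics, order
def cal(n):
    c=optics.get_calibration(n); return np.array(c["K"]),c["k1"],np.array(c["extrinsics"])
def px2w(n,u,v,d):
    K,k1,E=cal(n); a=(u-K[0,2])/K[0,0]; b=(v-K[1,2])/K[1,1]
    s=1.0; r2=a*a+b*b
    for _ in range(20): s=1+k1*r2/s**2
    a/=s;b/=s
    return (E@np.array([a*d,-b*d,-d,1]))[:3]
def w2px(n,p):
    K,k1,E=cal(n); q=np.linalg.inv(E)@np.append(p,1); a=q[0]/-q[2]; b=-q[1]/-q[2]; s=1+k1*(a*a+b*b)
    return np.array([K[0,0]*a*s+K[0,2],K[1,1]*b*s+K[1,2]])
def c2w(n,p): return (cal(n)[2]@np.append(p,1))[:3]
E
python3 - <<'E'
from h import *
ims=[]
for n in("scene","top"):
    im,d=optics.grab_frame(n); cv2.imwrite(f"pics/{n}0.png",im); np.save(f"{n}0.npy",d)
    for l in("runway","catch","tray","push_face","tread_end","pins_mid","shaker","steel_cup","soup_tin","dotted_mug"):
        for r in optics.look_for(l,n)[:3]:
            w=c2w(n,r["location"]); print(n,l,round(r["score"],2),w.round(),w2px(n,w).round())
print(monitor.get_state())
E
```

```text
scene runway 0.6 [544. 336.  16.] [247. 288.]
scene catch 0.74 [474. 302.  22.] [291. 287.]
scene tray 0.7 [580. 357.  28.] [223. 284.]
scene push_face 0.83 [583. 360.  32.] [221. 283.]
scene tread_end 0.96 [475. 302.  23.] [290. 287.]
scene pins_mid 0.7 [479. 299.  24.] [289. 284.]
scene shaker 0.97 [604. 393.  84.] [196. 267.]
scene steel_cup 0.98 [529. 144.  50.] [303. 223.]
scene steel_cup 0.95 [619. 313.  80.] [217. 241.]
scene steel_cup 0.64 [739. 148.  49.] [218. 200.]
scene soup_tin 0.92 [429.  42.  48.] [367. 212.]
scene dotted_mug 0.61 [ 420. -106.   61.] [391. 179.]
scene dotted_mug 0.41 [471. 302.  26.] [292. 286.]
top runway 0.79 [549. 318.  23.] [205. 233.]
top runway 0.74 [597. 339.  30.] [196. 213.]
top catch 0.68 [478. 304.  22.] [210. 262.]
top tray 0.61 [596. 339.  34.] [195. 214.]
top push_face 0.91 [600. 335.  33.] [197. 212.]
top tread_end 0.72 [477. 301.  27.] [211. 263.]
top tread_end 0.27 [597. 342.  33.] [194. 213.]
top pins_mid 0.76 [483. 300.  25.] [212. 260.]
top shaker 0.82 [615. 369. 106.] [175. 201.]
top steel_cup 0.97 [634. 307.  68.] [206. 195.]
top 
[... 228 characters left out ...]
98. 279.]
{'time_s': 1.1, 'joints': array([ 1.19519519e+00,  4.80195475e-02,  9.92132010e-02,  1.62199594e+00,
       -3.96438696e-05,  1.44302565e+00]), 'joint_vel': array([ 0.00157557, -0.00084573, -0.00037958,  0.00010936,  0.00306047,
        0.00150851]), 'joint_torque': array([-6.94567716e-04, -3.38656783e+01,  3.20164418e+01,  1.30014865e-03,
       -1.86187431e-04,  1.02717483e-06]), 'tool_pos': array([128.79194181, 508.95530873, 231.30800743]), 'eef_rot': array([ 1.23598352e-01,  9.92332327e-01, -7.82234879e-06,  1.84553345e-05]), 'ft_force': array([ 0.58524574, -0.17915472,  0.68223977]), 'ft_torque': array([-0.03285326, -0.00354226, -0.04772599]), 'finger_gap': 0.9997067963824547}
```

```bash
python3 - <<'E'
import cv2,numpy as np
a=cv2.imread("pics/top0.png");b=cv2.imread("pics/scene0.png")
cv2.imwrite("pics/a.png",cv2.resize(a[130:310,110:350],None,fx=3.3,fy=3.3,interpolation=cv2.INTER_CUBIC))
cv2.imwrite("pics/b.png",b)
E
```

```text
(no output)
```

View pics/a.png

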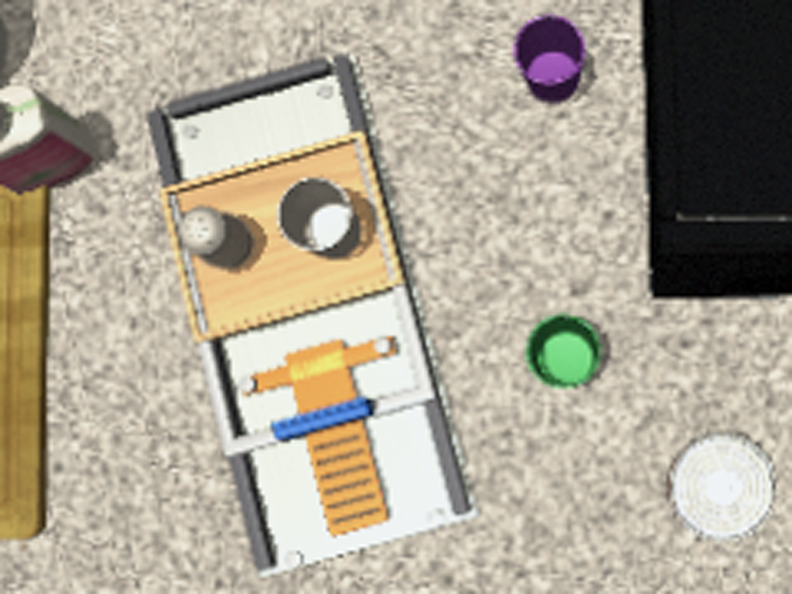

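View pics/b.png

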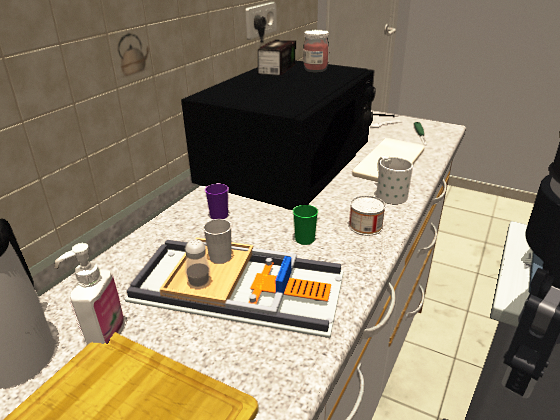

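```bash
cat > fit.py <<'E'
from h import *
from scipy.optimize import least_squares
def toplane(n,u,v,z):
    a=px2w(n,u,v,100.);o=cal(n)[2][:3,3]; return o+(a-o)*(z-o[2])/(a[2]-o[2])
F=[(250,384,34,-11,52),(386,344,34,-11,-52),(332,535,24,-135,22),(388,522,24,-135,-22),(262,573,8,-150,85),(474,512,8,-150,-85)]
W=np.array([toplane("top",110+u/3.3,130+v/3.3,z)[:2] for u,v,z,_,_ in F]);L=np.array([f[3:] for f in F],float)
def T(p,l): c,s=np.cos(p[2]),np.sin(p[2]); return p[:2]+np.asarray(l)@np.array([[c,s],[-s,c]])
if __name__=="__main__":
    r=least_squares(lambda p:(T(p,L)-W).ravel(),[550,320,.3]); p=r.x; print(p,np.degrees(p[2])); print((T(p,L)-W).round(1))
    np.save("pose.npy",p); print("cam",cal("top")[2][:3,3])
    im=cv2.imread("pics/top0.png").astype(int);d=np.load("top0.npy")
    c,s=np.cos(p[2]),np.sin(p[2]);R=np.array([[c,-s],[s,c]])
    for nm,m in(("blue",(im[...,0]>im[...,2]+60)&(im[...,0]>im[...,1]+30)),("orange",(im[...,2]>190)&(im[...,0]<70)&(im[...,1]<160))):
        ys,xs=np.nonzero(m&(d>0)); P=np.array([px2w("top",x,y,d[y,x]) for y,x in zip(ys,xs)])
        l=np.c_[(P[:,:2]-p[:2])@R,P[:,2]]
        k=(abs(l[:,0])<160)&(abs(l[:,1])<80);l=l[k]
        print(nm,len(l),np.percentile(l,[2,10,50,90,98],axis=0).round(1).tolist())
    for f,l in(("blue top rear z62",None),):
        for u,v in((275,440),(372,412),(274,425),(370,402)): 
            w=toplane("top",110+u/3.3,130+v/3.3,62)[:2]; print(u,v,((w-p[:2])@R).round(1))
    for n in ("top","scene"):
        for l in("shaker","steel_cup"):
            for r in optics.look_for(l,n)[:3]:
                w=c2w(n,r["location"]); print(n,l,((w[:2]-p[:2])@R).round())
E
python3 fit.py
```

```text
[5.42408671e+02 3.15463521e+02 2.52026153e-01] 14.440034884773164
[[ 2.3  1.4]
 [ 0.6  1.3]
 [-0.1  0.6]
 [ 1.9 -0.8]
 [-2.   2. ]
 [-2.8 -4.5]]
cam [454.10675798  98.97535823 988.10002685]
blue 165 [[-58.9, -31.1, 40.2], [-58.3, -25.5, 57.4], [-53.4, 3.8, 60.5], [-48.1, 30.6, 63.2], [-47.1, 36.0, 63.9]]Traceback (most recent call last):
  File "fit.py", line 15, in <module>
    l=np.c_[(P[:,:2]-p[:2])@R,P[:,2]]
             ~^^^^^^
IndexError: too many indices for array: array is 1-dimensional, but 2 were indexed
```

```bash
cat > g.py <<'E'
from h import *
from scipy.spatial.transform import Rotation as Ro
def mv(lx,ly,z,q=None):
    """shift in tool fractions + twist to runway point (lx,ly) at height z, tool x along -runway x"""
    from fit import T
    p=np.load("pose.npy"); st=monitor.get_state(); R=Ro.from_quat(st["eef_rot"]); t=np.append(T(p,[lx,ly]),z)
    d=R.inv().apply(t-st["tool_pos"]); X=R.as_matrix()[:,0]
    a=np.arctan2(X[1],X[0]); e=(p[2]+np.pi-a+np.pi)%(2*np.pi)-np.pi
    print("target",t.round(1),"shift frac",(d/250).round(4),"twist",round(-e/np.pi,4),"t",st["time_s"])
def local(w): 
    p=np.load("pose.npy");c,s=np.cos(p[2]),np.sin(p[2]); return (np.asarray(w)[...,:2]-p[:2])@np.array([[c,-s],[s,c]])
E
python3 - <<'E'
from g import *
from fit import *
im=cv2.imread("pics/top0.png"); h=cv2.cvtColor(im,cv2.COLOR_BGR2HSV); p=np.load("pose.npy") if 0 else None
r=least_squares(lambda p:(T(p,L[:4])-W[:4]).ravel(),[550,320,.3]); print(r.x,(T(r.x,L[:4])-W[:4]).round(1).tolist())
np.save("pose.npy",r.x)
m=(h[...,0]>5)&(h[...,0]<22)&(h[...,1]>200)
ys,xs=np.nonzero(m); k=(xs>200)&(xs<230)&(ys>255)&(ys<295); print(k.sum())
l=local([toplane("top",x,y,24) for x,y in zip(xs[k],ys[k])]); print("tread",l.min(0),l.max(0),l.mean(0))
d=np.load("top0.npy"); m=(im[...,0].astype(int)>im[...,2]+60)&(im[...,0].astype(int)>im[...,1]+30)
ys,xs=np.nonzero(m&(d>0));P=np.array([px2w("top",x,y,d[y,x]) for y,x in zip(ys,xs)]); l=np.c_[local(P),P[:,2]];l=l[(abs(l[:,0])<160)&(abs(l[:,1])<80)]
print("blue",np.percentile(l,[3,50,97],axis=0).round(1).tolist())
mv(-105,0,120)
E
```

```text
[5.41305945e+02 3.14491897e+02 2.47058426e-01] [[1.4, 0.5], [-0.8, 0.3], [-1.2, 0.3], [0.6, -1.2]]
0Traceback (most recent call last):
  File "<stdin>", line 8, in <module>
  File "g.py", line 11, in local
    p=np.load("pose.npy");c,s=np.cos(p[2]),np.sin(p[2]); return (np.asarray(w)[...,:2]-p[:2])@np.array([[c,-s],[s,c]])
                                                                 ~~~~~~~~~~~~~~~~~~~~~^~~~~~
ValueError: operands could not be broadcast together with shapes (0,) (2,)
```

```bash
python3 -c "
from g import *
mv(-105,0,120)"
```

```text
target [439.5 288.8 120. ] shift frac [-1.4208 -0.5488  0.4453] twist -0.1575 t 1.1
```

Call:
jog_arm(
  rows=[
    {"tx":-0.94,"ty":-0.36,"tz":0.1,"twist":-0.1575,"fingers":1},
    {"tx":-0.94,"ty":-0.36,"tz":0.1,"twist":-0.1575,"fingers":1},
    {"tx":-0.94,"ty":-0.36,"tz":0.1,"twist":-0.1575,"fingers":1},
    {"tx":-0.94,"ty":-0.36,"tz":0.1,"twist":-0.1575,"fingers":1},
    {"tx":-0.94,"ty":-0.36,"tz":0.1,"twist":-0.1575,"fingers":1},
    {"tx":-0.94,"ty":-0.36,"tz":0.1,"twist":-0.1575,"fingers":1},
    {"tx":-0.94,"ty":-0.36,"tz":0.1,"twist":-0.1575,"fingers":1},
    {"tx":-0.94,"ty":-0.36,"tz":0.1,"twist":-0.1575,"fingers":1},
  ],
)

```text
time_s: 1.77
tool_pos: [337.7, 361.2, 205.4]
eef_rot: [-0.12, 0.993, -0.001, 0.0]
ft_force: [0.0, 0.8, -0.0]
finger_gap: -0.001
```

```bash
python3 -c "
from g import *
mv(-105,0,90)"
```

```text
target [439.5 288.8  90. ] shift frac [-0.3261 -0.3771  0.4626] twist -0.002 t 1.7667
```

Call:
jog_arm(
  rows=[
    {"tx":-0.3261,"ty":-0.377,"tz":0.2,"twist":-0.002,"fingers":1},
    {"tx":-0.3261,"ty":-0.377,"tz":0.3,"twist":-0.002,"fingers":1},
    {"tx":-0.3261,"ty":-0.377,"tz":0.46,"twist":-0.002,"fingers":1},
    {"tx":-0.3261,"ty":-0.377,"tz":0.46,"twist":-0.002,"fingers":1},
    {"tx":-0.3261,"ty":-0.377,"tz":0.46,"twist":-0.002,"fingers":1},
    {"tx":-0.3261,"ty":-0.377,"tz":0.46,"twist":-0.002,"fingers":1},
    {"tx":-0.3261,"ty":-0.377,"tz":0.46,"twist":-0.002,"fingers":1},
  ],
)

```text
time_s: 2.35
tool_pos: [435.9, 293.1, 91.7]
eef_rot: [-0.126, 0.992, 0.0, -0.001]
ft_force: [0.4, 0.1, -0.7]
finger_gap: -0.0
```

```bash
python3 -c "
from g import *
mv(-105,0,40)
s=monitor.get_state();print(s['tool_pos'],s['ft_force'],s['eef_rot'])
a,_=optics.grab_frame('top');b,_=optics.grab_frame('scene')
cv2.imwrite('pics/c.png',np.hstack([cv2.resize(a[180:310,150:260],(390,461)),cv2.resize(b[200:350,200:335],(410,461))]))"
```

```text
target [439.5 288.8  40. ] shift frac [-0.0099 -0.0205  0.2066] twist 0.002 t 2.35
[435.88273115 293.14625184  91.66190318] [ 0.43825584  0.08189908 -0.70373618] [-1.26368836e-01  9.91983093e-01  2.91057961e-04 -6.12508358e-04]
```

View pics/c.png

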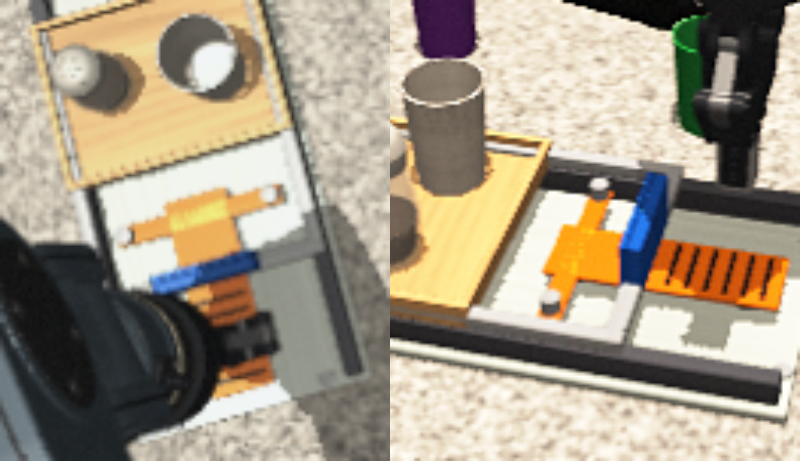

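```bash
python3 -c "
from g import *
s=monitor.get_state();print(s['tool_pos'],s['time_s'])
f=lambda p:((w2px('top',p)-[150,180])*3.545,(w2px('scene',p)-[200,200])*[3.04,3.07])
from fit import T
p=np.load('pose.npy')
print(f(s['tool_pos']))
for l,z in(((-105,0),24),((-135,22),24),((-135,-22),24),((-11,52),34),((-11,-52),34)): print(l,f(np.append(T(p,l),z)))
mv(-105,0,40)"
```

```text
[437.06812765 294.32263816  93.85053468] 2.45
(array([204.60723333, 353.728876  ]), array([342.62930557, 178.86491573]))
(-105, 0) (array([234.81647443, 347.83294722]), array([339.87467645, 269.81569349]))
(-135, 22) (array([214.36073861, 399.31472245]), array([384.73650054, 303.9996694 ]))
(-135, -22) (array([276.75655433, 382.65941553]), array([397.49752725, 253.41652916]))
(-11, 52) (array([126.04071586, 233.16378122]), array([156.3457892 , 289.83596586]))
(-11, -52) (array([272.35963723, 193.40693631]), array([207.81345424, 178.23094623]))
target [439.5 288.8  40. ] shift frac [-0.0031 -0.0241  0.2154] twist 0.0025 t 2.45
```

Call:
jog_arm(
  rows=[
    {"tx":-0.003,"ty":-0.024,"tz":0.08,"twist":0.0025,"fingers":1},
    {"tx":-0.003,"ty":-0.024,"tz":0.16,"twist":0.0025,"fingers":1},
    {"tx":-0.003,"ty":-0.024,"tz":0.21,"twist":0.0025,"fingers":1},
    {"tx":-0.003,"ty":-0.024,"tz":0.24,"twist":0.0025,"fingers":1},
    {"tx":-0.003,"ty":-0.024,"tz":0.24,"twist":0.0025,"fingers":1},
    {"tx":-0.003,"ty":-0.024,"tz":0.24,"twist":0.0025,"fingers":1},
  ],
)

```text
time_s: 2.95
tool_pos: [439.2, 288.0, 32.8]
eef_rot: [-0.123, 0.992, 0.0, 0.001]
ft_force: [0.7, 0.1, 0.5]
finger_gap: 0.002
```

```bash
python3 -c "
from g import *
optics.grab_frame('top')
s=monitor.get_state();print(s['tool_pos'],s['ft_force'],local(s['tool_pos']))
mv(-105,0,13.5)"
```

```text
[439.72079226 288.08609028  33.20730409] [ 0.94964311 -0.27718062  0.35648747] [-104.9582332    -0.76109046]
target [439.5 288.8  13.5] shift frac [0.0004 0.003  0.0788] twist -0.0002 t 3.0
```

Call:
jog_arm(
  rows=[
    {"tx":0,"ty":0.003,"tz":0.03,"twist":0,"fingers":1},
    {"tx":0,"ty":0.003,"tz":0.05,"twist":0,"fingers":1},
    {"tx":0,"ty":0.003,"tz":0.065,"twist":0,"fingers":1},
    {"tx":0,"ty":0.003,"tz":0.079,"twist":0,"fingers":1},
    {"tx":0,"ty":0.003,"tz":0.079,"twist":0,"fingers":1},
    {"tx":0,"ty":0.003,"tz":0.079,"twist":0,"fingers":1},
  ],
)

```text
time_s: 3.5
tool_pos: [439.9, 288.5, 12.5]
eef_rot: [-0.122, 0.992, 0.001, 0.001]
ft_force: [2.4, 2.2, 4.1]
finger_gap: -0.001
```

```bash
python3 -c "
from g import *
a,d=optics.grab_frame('top');b,e=optics.grab_frame('scene')
s=monitor.get_state();print(s['tool_pos'],s['ft_force'],local(s['tool_pos']))
cv2.imwrite('pics/d.png',np.hstack([cv2.resize(a[180:310,150:260],(390,461)),cv2.resize(b[200:350,200:335],(410,461))]))
mv(-105,0,13)"
```

```text
[439.84369456 288.42006086  12.55237629] [3.01910446 2.18788108 4.25794138] [-104.75738928   -0.46731666]
target [439.5 288.8  13. ] shift frac [ 0.001   0.0019 -0.0018] twist -0.0005 t 3.6
```

View pics/d.png

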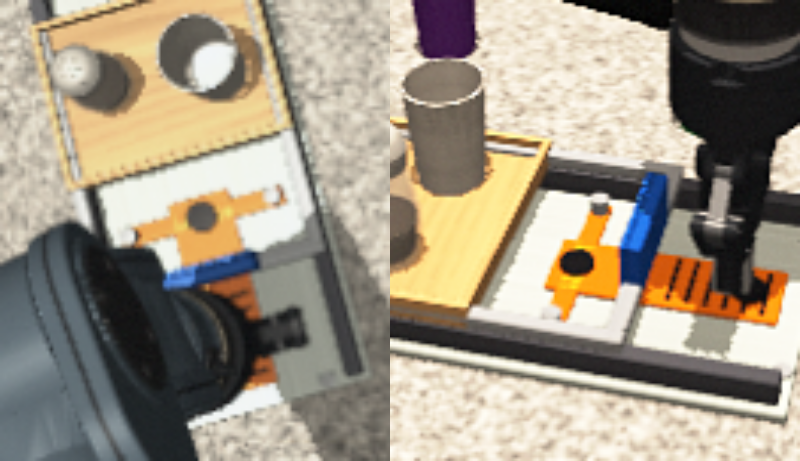

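Call:
jog_arm(
  rows=[
    {"tx":-0.012,"fingers":1},
    {"tx":-0.03,"fingers":1},
    {"tx":-0.05,"fingers":1},
    {"tx":-0.07,"fingers":1},
    {"tx":-0.09,"fingers":1},
    {"tx":-0.1,"fingers":1},
    {"tx":-0.108,"fingers":1},
    {"tx":-0.116,"fingers":1},
  ],
)

```text
schema error: expected keys tx, ty, tz, twist, fingers
```

```bash
python3 -c "
from g import *
s=monitor.get_state();print(s['tool_pos'],s['ft_force'],local(s['tool_pos']))
mv(-70,0,13)"
```

```text
[439.84369456 288.42006086  12.55237629] [3.01910446 2.18788108 4.25794138] [-104.75738928   -0.46731666]
target [473.4 297.4  13. ] shift frac [-0.139   0.0021 -0.0014] twist -0.0005 t 3.6
```

Call:
jog_arm(
  rows=[
    {"tx":-0.012,"ty":0,"tz":0,"twist":0,"fingers":1},
    {"tx":-0.03,"ty":0,"tz":0,"twist":0,"fingers":1},
    {"tx":-0.05,"ty":0,"tz":0,"twist":0,"fingers":1},
    {"tx":-0.07,"ty":0,"tz":0,"twist":0,"fingers":1},
    {"tx":-0.09,"ty":0,"tz":0,"twist":0,"fingers":1},
    {"tx":-0.1,"ty":0,"tz":0,"twist":0,"fingers":1},
    {"tx":-0.108,"ty":0,"tz":0,"twist":0,"fingers":1},
    {"tx":-0.116,"ty":0,"tz":0,"twist":0,"fingers":1},
  ],
)

```text
time_s: 4.27
tool_pos: [460.2, 292.8, 11.5]
eef_rot: [-0.123, 0.992, -0.001, -0.007]
ft_force: [-13.5, -3.5, 18.5]
finger_gap: 0.001
```

```bash
python3 -c "
from g import *
s=monitor.get_state();print(s['tool_pos'],s['ft_force'],local(s['tool_pos']))
mv(-70,0,13)"
```

```text
[460.18923771 292.78073916  11.5253381 ] [-13.52579022  -3.53901548  18.49316418] [-83.96320255  -1.21460491]
target [473.4 297.4  13. ] shift frac [-0.0558  0.0049 -0.0067] twist -0.0002 t 4.2667
```

Call:
jog_arm(
  rows=[
    {"tx":0,"ty":0,"tz":-0.004,"twist":0,"fingers":1},
    {"tx":0,"ty":0,"tz":-0.008,"twist":0,"fingers":1},
    {"tx":0,"ty":0,"tz":-0.008,"twist":0,"fingers":1},
  ],
)

```text
time_s: 4.52
tool_pos: [463.9, 293.4, 12.4]
eef_rot: [-0.123, 0.992, -0.001, -0.003]
ft_force: [-3.8, -0.6, 3.2]
finger_gap: -0.003
```

```bash
python3 -c "
from g import *
s=monitor.get_state();print(s['tool_pos'],s['ft_force'],local(s['tool_pos']),s['eef_rot'])
mv(-70,0,13)"
```

```text
[463.86876439 293.40249942  12.38085785] [-3.79183027 -0.6119221   3.22392948] [-80.24334788  -1.51156221] [-0.12251464  0.99246085 -0.00117625 -0.00319898]
target [473.4 297.4  13. ] shift frac [-0.0409  0.0061 -0.0028] twist -0.0005 t 4.5167
```

Call:
jog_arm(
  rows=[
    {"tx":-0.008,"ty":0.003,"tz":-0.003,"twist":0,"fingers":1},
    {"tx":-0.016,"ty":0.005,"tz":-0.004,"twist":0,"fingers":1},
    {"tx":-0.024,"ty":0.005,"tz":-0.004,"twist":0,"fingers":1},
    {"tx":-0.032,"ty":0.005,"tz":-0.004,"twist":0,"fingers":1},
    {"tx":-0.04,"ty":0.005,"tz":-0.004,"twist":0,"fingers":1},
    {"tx":-0.048,"ty":0.005,"tz":-0.004,"twist":0,"fingers":1},
    {"tx":-0.056,"ty":0.005,"tz":-0.004,"twist":0,"fingers":1},
    {"tx":-0.064,"ty":0.005,"tz":-0.004,"twist":0,"fingers":1},
  ],
)

```text
time_s: 5.18
tool_pos: [481.9, 299.9, 14.3]
eef_rot: [-0.122, 0.992, -0.0, -0.0]
ft_force: [-4.2, -2.1, 3.2]
finger_gap: 0.002
```

```bash
python3 -c "
from g import *
a,d=optics.grab_frame('top');b,e=optics.grab_frame('scene')
s=monitor.get_state();print(s['tool_pos'],s['ft_force'],local(s['tool_pos']),s['eef_rot'])
cv2.imwrite('pics/e.png',np.hstack([cv2.resize(a[180:310,150:260],(390,461)),cv2.resize(b[200:350,200:335],(410,461))]))
mv(-8,0,13)"
```

```text
[482.54771897 300.04581366  14.61088605] [-3.89652919 -1.16049888  3.65657863] [-60.50692048   0.36204434] [-1.22350505e-01  9.92486898e-01  1.01185698e-04  3.16974343e-04]
target [533.5 312.5  13. ] shift frac [-0.21   -0.0011  0.0066] twist -0.0006 t 5.2833
```

View pics/e.png

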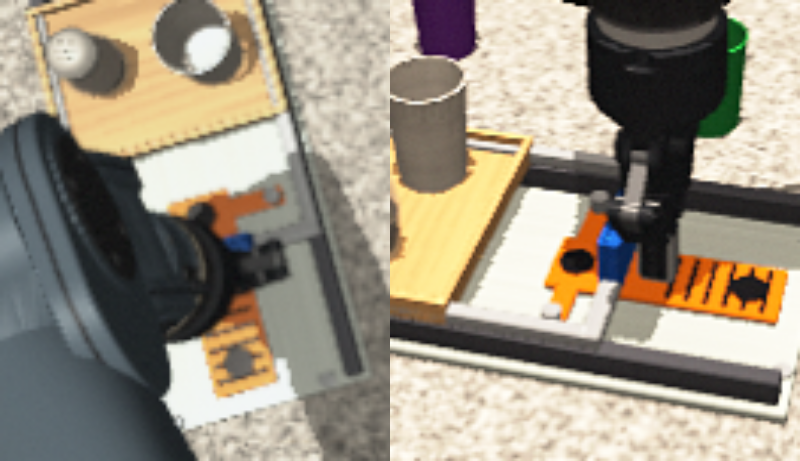

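Call:
jog_arm(
  rows=[
    {"tx":-0.005,"ty":0,"tz":0.004,"twist":0,"fingers":1},
    {"tx":-0.01,"ty":0,"tz":0.006,"twist":0,"fingers":1},
    {"tx":-0.02,"ty":0,"tz":0.006,"twist":0,"fingers":1},
    {"tx":-0.03,"ty":0,"tz":0.006,"twist":0,"fingers":1},
    {"tx":-0.04,"ty":0,"tz":0.006,"twist":0,"fingers":1},
    {"tx":-0.05,"ty":0,"tz":0.006,"twist":0,"fingers":1},
  ],
)

```text
time_s: 5.78
tool_pos: [494.3, 303.2, 13.1]
eef_rot: [-0.122, 0.992, 0.0, -0.0]
ft_force: [-4.8, -0.3, 2.6]
finger_gap: 0.0
```

```bash
python3 -c "
from g import *
s=monitor.get_state();print(s['tool_pos'],s['ft_force'],local(s['tool_pos']),s['eef_rot'])
mv(-8,0,13)"
```

```text
[494.33985773 303.15948874  13.09299357] [-4.83813758 -0.25681322  2.64878784] [-48.31138053   0.49737561] [-1.22477608e-01  9.92471255e-01  2.07747282e-04 -2.09310991e-05]
target [533.5 312.5  13. ] shift frac [-0.1612 -0.0017  0.0004] twist -0.0005 t 5.7833
```

Call:
jog_arm(
  rows=[
    {"tx":-0.01,"ty":0,"tz":0,"twist":0,"fingers":1},
    {"tx":-0.02,"ty":0,"tz":0,"twist":0,"fingers":1},
    {"tx":-0.03,"ty":0,"tz":0,"twist":0,"fingers":1},
    {"tx":-0.04,"ty":0,"tz":0,"twist":0,"fingers":1},
    {"tx":-0.05,"ty":0,"tz":0,"twist":0,"fingers":1},
    {"tx":-0.06,"ty":0,"tz":0,"twist":0,"fingers":1},
  ],
)

```text
time_s: 6.28
tool_pos: [509.0, 306.6, 13.1]
eef_rot: [-0.122, 0.992, -0.0, 0.0]
ft_force: [-4.2, -0.6, 4.2]
finger_gap: 0.001
```

```bash
python3 -c "
from g import *
s=monitor.get_state();print(s['tool_pos'],s['ft_force'],local(s['tool_pos']),s['eef_rot'])
mv(-8,0,13)"
```

```text
[508.99115811 306.61479687  13.10307981] [-4.23657393 -0.60687259  4.22069618] [-33.25994729   0.26475068] [-1.22417252e-01  9.92478722e-01 -5.74705150e-06  4.87640423e-05]
target [533.5 312.5  13. ] shift frac [-0.101  -0.0009  0.0004] twist -0.0005 t 6.2833
```

Call:
jog_arm(
  rows=[
    {"tx":-0.01,"ty":0,"tz":0,"twist":0,"fingers":1},
    {"tx":-0.02,"ty":0,"tz":0,"twist":0,"fingers":1},
    {"tx":-0.03,"ty":0,"tz":0,"twist":0,"fingers":1},
    {"tx":-0.04,"ty":0,"tz":0,"twist":0,"fingers":1},
    {"tx":-0.05,"ty":0,"tz":0,"twist":0,"fingers":1},
    {"tx":-0.06,"ty":0,"tz":0,"twist":0,"fingers":1},
    {"tx":-0.068,"ty":0,"tz":0,"twist":0,"fingers":1},
  ],
)

```text
time_s: 6.87
tool_pos: [525.5, 310.7, 13.1]
eef_rot: [-0.122, 0.992, -0.0, 0.0]
ft_force: [-5.4, -1.5, 4.8]
finger_gap: -0.002
```

```bash
python3 -c "
from g import *
s=monitor.get_state();print(s['tool_pos'],s['ft_force'],local(s['tool_pos']),s['eef_rot'])
mv(-8,0,13)"
```

```text
[525.50839713 310.71727882  13.08223939] [-5.35384992 -1.5023758   4.80594455] [-16.24096464   0.20332833] [-1.22380302e-01  9.92483277e-01 -3.28259073e-05  7.26796395e-05]
target [533.5 312.5  13. ] shift frac [-0.033  -0.0008  0.0003] twist -0.0005 t 6.8667
```

Call:
jog_arm(
  rows=[
    {"tx":-0.006,"ty":0,"tz":0,"twist":0,"fingers":1},
    {"tx":-0.012,"ty":0,"tz":0,"twist":0,"fingers":1},
    {"tx":-0.018,"ty":0,"tz":0,"twist":0,"fingers":1},
    {"tx":-0.024,"ty":0,"tz":0,"twist":0,"fingers":1},
    {"tx":-0.03,"ty":0,"tz":0,"twist":0,"fingers":1},
  ],
)

```text
time_s: 7.28
tool_pos: [531.0, 312.1, 12.9]
eef_rot: [-0.123, 0.992, -0.0, -0.002]
ft_force: [-11.3, -2.2, 7.9]
finger_gap: -0.006
```

```bash
python3 -c "
from g import *
s=monitor.get_state();print(s['tool_pos'],s['ft_force'],local(s['tool_pos']),s['eef_rot'])
mv(-8,0,13)"
```

```text
[531.01557422 312.14235493  12.91594612] [-11.2787907   -2.22539694   7.87765825] [-10.55250125   0.23833803] [-1.22679502e-01  9.92444924e-01 -2.38695392e-04 -1.66017525e-03]
target [533.5 312.5  13. ] shift frac [-0.0102 -0.0009 -0.0004] twist -0.0003 t 7.2833
```

Call:
jog_arm(
  rows=[
    {"tx":-0.004,"ty":0,"tz":-0.001,"twist":0,"fingers":1},
    {"tx":-0.008,"ty":0,"tz":-0.001,"twist":0,"fingers":1},
    {"tx":-0.012,"ty":0,"tz":-0.001,"twist":0,"fingers":1},
    {"tx":-0.012,"ty":0,"tz":-0.001,"twist":0,"fingers":1},
  ],
)

```text
time_s: 7.62
tool_pos: [530.9, 312.1, 12.9]
eef_rot: [-0.123, 0.992, -0.001, -0.005]
ft_force: [-14.7, -4.0, 10.4]
finger_gap: 0.003
```

```bash
python3 -c "
from g import *
a,d=optics.grab_frame('top');b,e=optics.grab_frame('scene')
s=monitor.get_state();print(s['tool_pos'],s['ft_force'],local(s['tool_pos']),s['eef_rot'])
cv2.imwrite('pics/f.png',np.hstack([cv2.resize(a[150:310,130:260],(380,468)),cv2.resize(b[200:350,160:295],(410,468))]))
mv(-8,0,13)"
```

```text
[530.89065846 312.10392839  12.86964271] [-13.73269261  -4.07537535  10.71581335] [-10.68302139   0.23162676] [-1.23162679e-01  9.92375776e-01 -8.95909015e-04 -4.52441658e-03]
target [533.5 312.5  13. ] shift frac [-0.0107 -0.0009 -0.0006] twist -0.0 t 7.7167
```

View pics/f.png

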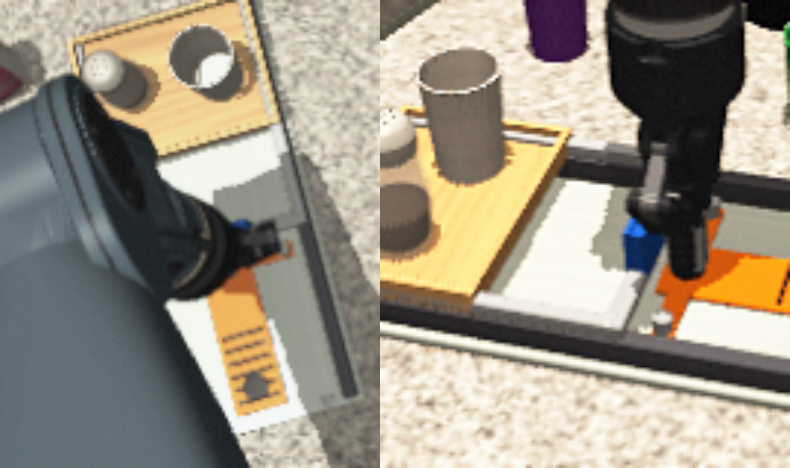

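Call:
jog_arm(
  rows=[
    {"tx":0.012,"ty":0,"tz":0,"twist":0,"fingers":1},
    {"tx":0.024,"ty":0,"tz":0,"twist":0,"fingers":1},
    {"tx":0.034,"ty":0,"tz":0,"twist":0,"fingers":1},
    {"tx":0.034,"ty":0,"tz":0,"twist":0,"fingers":1},
  ],
)

```text
time_s: 8.05
tool_pos: [530.2, 311.9, 14.9]
eef_rot: [-0.122, 0.993, 0.001, 0.004]
ft_force: [3.4, 1.4, 4.1]
finger_gap: 0.002
```

```bash
python3 -c "
from g import *
s=monitor.get_state();print(s['tool_pos'],s['ft_force'],local(s['tool_pos']),s['eef_rot'])"
```

```text
[530.23657651 311.9148247   14.94293563] [3.35326446 1.39063241 4.06680792] [-11.36348861   0.20822257] [-1.22151034e-01  9.92505000e-01  5.38619998e-04  3.55801798e-03]
```

Call:
jog_arm(
  rows=[
    {"tx":0.008,"ty":0,"tz":0.004,"twist":0,"fingers":1},
    {"tx":0.016,"ty":0,"tz":0.004,"twist":0,"fingers":1},
    {"tx":0.016,"ty":0,"tz":0.004,"twist":0,"fingers":1},
  ],
)

```text
time_s: 8.3
tool_pos: [524.2, 310.3, 13.0]
eef_rot: [-0.122, 0.992, 0.0, 0.001]
ft_force: [3.6, 1.0, 3.9]
finger_gap: 0.002
```

Call:
jog_arm(
  rows=[
    {"tx":0,"ty":0,"tz":-0.016,"twist":0,"fingers":1},
    {"tx":0,"ty":0,"tz":-0.032,"twist":0,"fingers":1},
    {"tx":0,"ty":0,"tz":-0.05,"twist":0,"fingers":1},
    {"tx":0,"ty":0,"tz":-0.08,"twist":0,"fingers":1},
    {"tx":0,"ty":0,"tz":-0.14,"twist":0,"fingers":1},
    {"tx":0,"ty":0,"tz":-0.25,"twist":0,"fingers":1},
    {"tx":0,"ty":0,"tz":-0.35,"twist":0,"fingers":1},
    {"tx":0,"ty":0,"tz":-0.5,"twist":0,"fingers":1},
  ],
)

```text
time_s: 8.97
tool_pos: [519.5, 308.7, 134.1]
eef_rot: [-0.123, 0.992, -0.001, -0.005]
ft_force: [1.0, -0.2, -0.5]
finger_gap: -0.003
```

Call:
jog_arm(
  rows=[
    {"tx":0.16,"ty":0,"tz":-0.2,"twist":0,"fingers":1},
    {"tx":0.32,"ty":0,"tz":-0.2,"twist":0,"fingers":1},
    {"tx":0.48,"ty":0,"tz":-0.2,"twist":0,"fingers":1},
    {"tx":0.64,"ty":0,"tz":-0.2,"twist":0,"fingers":1},
    {"tx":0.64,"ty":0,"tz":-0.2,"twist":0,"fingers":1},
    {"tx":0.64,"ty":0,"tz":-0.2,"twist":0,"fingers":1},
  ],
)

```text
time_s: 9.47
tool_pos: [363.5, 270.1, 186.7]
eef_rot: [-0.123, 0.992, -0.001, -0.002]
ft_force: [0.3, 0.8, -0.4]
finger_gap: 0.003
```

```bash
python3 -c "
from g import *
from fit import toplane
a,d=optics.grab_frame('top');b,e=optics.grab_frame('scene')
s=monitor.get_state();print(s['time_s'],s['tool_pos'],s['ft_force'])
cv2.imwrite('pics/g.png',np.hstack([cv2.resize(a[150:310,130:260],(380,468)),cv2.resize(b[200:350,160:295],(410,468))]))
h=a.astype(int);m=(h[...,0]>h[...,2]+60)&(h[...,0]>h[...,1]+30)&(d>0)
ys,xs=np.nonzero(m);P=np.array([px2w('top',x,y,d[y,x]) for y,x in zip(ys,xs)]);l=np.c_[local(P),P[:,2]];l=l[(abs(l[:,0])<160)&(abs(l[:,1])<80)]
print('blue',len(l),np.percentile(l,[3,50,97],axis=0).round(1).tolist())
for n in('top','scene'):
  for k in('shaker','steel_cup','soup_tin','dotted_mug','push_face'):
    for r in optics.look_for(k,n)[:3]: w=c2w(n,r['location']);print(n,k,round(r['score'],2),w.round(),local(w).round())
"
```

```text
9.5667 [367.31905071 271.15421013 187.00396581] [ 0.21254135 -0.26774857 -0.50106208]
blue 164 [[3.8, -29.4, 7.8], [10.3, 3.8, 61.1], [25.3, 36.0, 64.1]]
top shaker 0.63 [674. 387.  98.] [146.  38.]
top steel_cup 0.72 [697. 321.  72.] [152. -32.]
top steel_cup 0.71 [536. 134.   2.] [ -49. -174.]
top steel_cup 0.68 [762. 142.  30.] [ 172. -221.]
top soup_tin 0.81 [430.  28.  55.] [-178. -251.]
top dotted_mug 0.65 [ 429. -145.   31.] [-221. -419.]
top push_face 0.56 [661. 349.  33.] [124.   4.]
scene shaker 0.74 [665. 405.  81.] [142.  57.]
scene steel_cup 0.94 [678. 326.  82.] [136. -23.]
scene steel_cup 0.84 [529. 145.  47.] [ -54. -162.]
scene steel_cup 0.69 [743. 151.  46.] [ 155. -208.]
scene soup_tin 0.76 [421.  45.  38.] [-183. -231.]
scene dotted_mug 0.65 [ 422. -101.   60.] [-218. -374.]
scene dotted_mug 0.26 [637. 371.  34.] [107.  32.]
scene push_face 0.8 [643. 369.  32.] [112.  28.]
```

View pics/g.png

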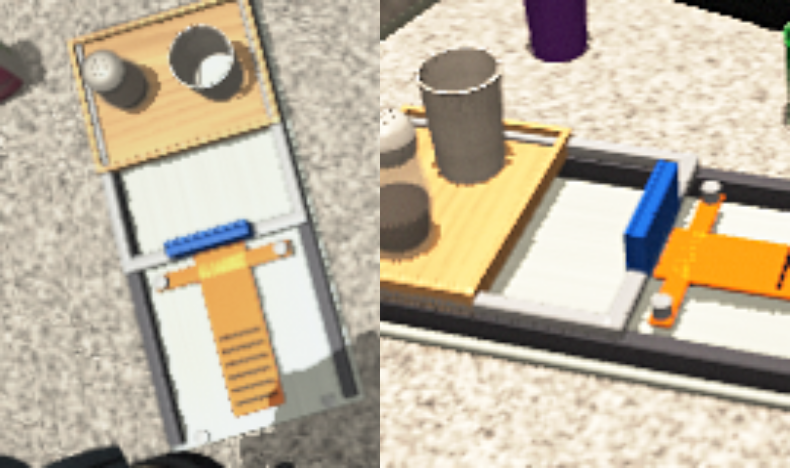

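```bash
python3 -c "
from bench import order
print(order.close_job())"
```

```text
the job is handed in; nothing more can be done
None
```

The tray is fully home, the tread is released, and the two stop pins are up behind the crossbar. I handed the job in about 10 s into the 32 s limit.

With the gripper shut and pointing down, I pressed the tread to about z = 13 mm, roughly 11 mm of travel. Holding it there, I pushed the blue plate slowly past the pins. The fingertips stalled at the end stop while the pushing force rose to about 15 N. I backed off along the tread before lifting, then drew the arm clear.

**Last checks:**
- **Tray:** the plate's rear face measures about +3 to +4 mm in the runway's frame, against +3 mm expected when fully home.
- **Pins:** the last picture shows both up, behind the crossbar.
- **Shaker and cup:** both still stand upright on the deck.
- **Bystanders and look-alikes:** the tin, the mug and the two look-alike cups were found where they were, within the networks' scatter.
- **Robot:** it was touching nothing when I handed in.

**What did not go smoothly:**
- **Tread force:** early on, before the fingers reached the plate, I briefly pressed the tread against its lower stop with about 18 N. I raised the fingertips about 2 mm to relieve it.
- **Tread height:** the fingertips twice rose to about 14.6–14.9 mm. That is still more than 9 mm of travel, above the 8 mm at which the pins clear. The first time was before the tray reached the pins, the second after it was home.
- **`push_face`:** the networks' reports for it lay about 110–120 mm ahead of the real plate, so I did not use them. The plate position above comes from the colour and depth pictures.

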